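# Index the rotary table one hole round

## Task

The rotary indexing table on the bench is locked by its spring plunger. With the fingertips, press the plunger's round button right in to free the table, and push the table round by exactly one hole, so that the button swings towards the side where the yellow glue bottle stands; do not go past that hole or turn the other way. Then let the button spring up so that the table is locked in the new hole, lifting nothing: the wooden block stays in its nest and everything else stays where it is.

Things in the scene. Friction and masses are not known exactly. Their poses are not given: they have to be found in the camera images.
- index_base: Fixed base of the rotary indexing table: dark grey round foot 252 mm across; origin on the table's axis at bench height. Its -x side, facing roughly the robot, has the steel index sector: an arc plate with its upper face 65 mm above the bench, radii 95 to 119 mm, with five holes 30 degrees (0.524 rad) apart at radius 106.5 mm, the middle one on the base's -x axis.
- index_table (a joint): Angle (rad) of the turning part: an aluminium disc 176 mm across, top 75 mm above the bench, with an arm below that reaches under the sector to the plunger. 0 = middle hole, where it starts locked; grows as the button swings towards the base's +y (robot's left). Next holes at +0.524 and -0.524. Friction about 0.03 N m with the plunger in; 0.01 rad of play when locked.
- plunger (a joint): How far the plunger is pressed, m: 0 = up, 0.012 = right in, on its stop; spring about 2.5 N at 0, 5.5 N at 0.012. From 0.0095 on the pin is free of its hole. Let up between holes, the round-ended pin rides under the sector (reading about 0.009) until within about 3 mm of a hole, where it snaps up and centres itself.
- button_top (a point): Centre of the plunger button's flat top; moves with it. Bright metal disc 51 mm across, top 80 mm above the bench when up, 68 mm right in, 153 mm from the table's axis, beyond the sector. It sinks into an upright dark steel collar (55 mm bore, 64 mm outside, rim 82 mm above the bench) that turns with the table; fingertips in the collar can push sideways on its wall.
- hole_start (a point): Centre, in the upper face of the sector, of the index hole (11.5 mm wide round the arc, 17 mm long radially) in which the table is locked at the start; fixed to the base. The tip of the 10 mm steel lock pin shows in it from below.
- hole_left (a point): The same of the next hole towards the base's +y (index_table = +0.524); fixed.
- hole_right (a point): The same of the next hole towards the base's -y (index_table = -0.524); fixed.
- nest (a point): Centre of the disc's top, on the axis, 75 mm above the bench, between four aluminium fences 6 mm high (46 x 94 mm inside) that keep the wooden block.
- offcut_pine: Pine offcut, 42 x 90 x 30 mm, lying loose in the nest on the disc; origin in the middle of its underside. It rides along with the table.
- glue_bottle: Yellow glue bottle with an orange nozzle, 58 mm across, 188 mm tall, standing loose to the left or right of the indexing table; it tells which way to turn. Origin in the middle of its underside.
- oil_can: Dark green oil can with a thin spout, 72 x 97 x 180 mm, standing loose on the other side; a bystander. Origin in the middle of its underside.
- driver_yellow: Screwdriver with a yellow handle, 169 mm long, 30 mm high, lying loose on the right of the bench; a bystander. Origin under its middle.
- tape_2: Small black roll of tape, 58 mm across, 19 mm high, lying loose in front of the indexing table to the right; a bystander. Origin in the middle of its underside.
- hex_bolt: Steel hexagon bolt, 78 mm long, 10 mm thick, lying loose in front of the indexing table to the left; a bystander. Origin under its middle.
Not all that is in view belongs to the job. Leave any green look-alike of the offcut_pine alone. There is more than one size of the glue_bottle; the job needs the smaller.

How it is judged:
By the outcome, as a careful person would: the job done as asked, in the order asked, and still so for the second after the job is handed in, with the robot touching nothing.
It also fails if it takes over 32 s, if anything falls off the work surface, if the arm or the gripper's body presses on something with over 40 N, if the wrist force passes 120 N, or if a joint passes its speed limit or range.

## Robot

A 6-joint arm with a two-finger parallel gripper is mounted at the origin on a cart in front of the work surface, level with it; the furniture and walls round the work are solid. World frame = base frame: x ahead of the robot, y to its left, z up, the work surface at z = 0. Lengths are in m, angles in rad, forces in N, time in s.
With the tool pointing down it reaches from about 0.225 to 0.725 m from the base axis. Payload 3.1 kg.
Tool frame: the origin (TCP) lies at the very end of the fingers, on their centre line; the grasp point (between the pads) lies env.hold_point_z behind it (env.hold_point_z is the distance from the TCP to the grasp point, in m); z points along the fingers, y is the line along which they close (so a half turn about z gives the same grasp; the last joint's range is limited). The gripper opens to 85 mm and grips with 20 to 120 N. Pads are 22 mm wide; open, the fingers measure 114 mm over their backs; the gripper's body (76 mm by 85 mm) begins 54 mm behind the grasp point. The pads swing forward as they close: fully open they stand 13 mm farther back than shut.
Start: joints at [1.018, 0.048, 0.099, 1.622, 0, 1.443], TCP at [0.216, 0.478, 0.231] pointing down, gripper open.
Joint ranges: [-2.91, 2.91], [-0.99, 1.94], [-1.21, 1.42], [-2.12, 2.29], [-1.49, 1.47], [-3.14, 3.14]. Speed limits (rad/s): [2.79, 2.79, 3.14, 3.14, 3.14, 3.14].

## Interface

Orientations are given as a rotation vector (axis times angle).
In Python, from plant import env, eyes, job, spot_in, tip_of gives the robot as it stands.
- The arm moves only by the tool arm_command, never from a script. Its argument "deltas" is text: rows parted by semicolons, each of 6 numbers parted by spaces: the shift along the tool's x, y, z scaled (see below), then the turn, a rotation vector about the tool's x, y, z scaled (see below). A call has 1 to 12 rows; each row shifts and turns the commanded pose from where the row before left it, along the tool's axes as they then stand; what a row does not reach is not made up. The controller multiplies each number of a shift by 0.02 m and each number of a turn by 0.1 rad. A row lasts 1/12 s, in which the tool goes at most 41.7 mm and 7.16 degrees, less where a joint would pass 70% of its speed; a pose out of reach is approached as far as the arm can. A call with a number of a shift or a turn outside -1 to 1 is refused whole. A call with a gripper value outside its range is refused whole. "fingers" is the closure, from -1 (fully open) to 1 (shut), so that 0 is half open, set as the call begins (left out, the last holds). The fingers move at their own pace and stop on an object; the grip force is fixed at half the most. Time passes only in rows, so rows that do not move let the fingers close. It gives the time, the measured TCP pose, the force, the opening and the grip force at its end, in the units of the state.
- env.get_state(): the state, without advancing time (a new reading comes with each control period).
- eyes.get_image(name): name is "scene" or "top"; returns a dict with "image" (384x512x3 uint8, red, green, blue), "intrinsics" (3x3 intrinsics, pixels), "xyz" and "attitude" of the camera in the world. Camera axes: x right, y up, looking along -z (the intrinsics and any distortion apply to the point x, -y, -z); pixel columns grow to the right and rows downward; lengths in m; the calibration is good to about 2 mm. A picture is of the moment at which its call begins. There is no depth.
- job.sign_off(): hands the job in; it is judged then, once.
Trained networks look in the newest picture that a camera, given by its name, has taken for a name from the list of things; names that differ only in an ending like _2 or _b are one class to them, and where a whole thing is asked for, a point or a joint stands for the part that bears it (a point fixed in the world has none). Each returns a list of dicts, best first, with "conf" (0 to 1); they miss things now and then, are a little off and sometimes report something else, mostly with a low value. They report only what shows in the picture. A call takes as long as a camera call. They do not tell look-alikes from the thing itself.
- spot_in(camera, name): "at" ([x, y, z] in m, in world coordinates, good to about 4 mm: the middle of the surface that is visible of it).
- tip_of(camera, name): "at" ([x, y, z] in m, in world coordinates, good to about 4 mm: a listed point, or the origin of a listed thing).
The state is a dict: "clock": time; "joint_pos": joint angles; "qvel": joint speeds; "effort": joint torques, N m; "ee_pos": TCP position; "orientation": TCP orientation; "contact_force": force on the tool from outside, world axes, zero at the start; "wrist_torque": the same for the moment, N m; "gripper_width": finger opening in m; "grasp_force": force on a finger pad.
Only numpy, scipy, OpenCV 4.12 (cv2) and the standard library are available. Lean on these libraries where they do the work, as an engineer would, in place of code of your own. Each camera call takes 0.05 s, during which the arm holds its last target. There are 200 camera calls.

## Working session

There is one attempt and no reset: what is moved stays moved. The work goes in short steps, Python scripts to look and compute and a tool call to move; the robot and the scene stay as the last step left them, time stands still between calls to the robot, and variables do not carry over. Pictures are saved under pics/ and viewed, at most 10 in all, crops included, and the job is handed in when it is done.

Besides the shell and the picture viewer there is one more tool, called after "Request:" as name(argument=value, ...), one argument or row to a line, values as JSON. arm_command: Moves the arm, as the interface text tells. Shifts and turns lie within -1 to 1; 1 stands for 0.02 m of shift or 0.1 rad of turn. Its arguments: {"type":"object","properties":{"deltas":{"type":"string"},"fingers":{"type":"number"}},"required":["deltas"]}

```bash
mkdir -p pics
python3 - <<'E'
from plant import env,eyes,spot_in,tip_of
import cv2,numpy as np
for c in ("scene","top"):
    d=eyes.get_image(c); cv2.imwrite(f"pics/{c}0.png",d["image"][:,:,::-1]); print(c,np.round(d["xyz"],3))
    for n in ("button_top","nest","hole_start","hole_left","hole_right","glue_bottle","oil_can","index_base"):
        print(n,[(np.round(r["at"],3).tolist(),round(r["conf"],2)) for r in tip_of(c,n)[:3]])
s=env.get_state();print(s["clock"],s["ee_pos"],s["orientation"],env.hold_point_z)
E
```

```text
scene [-0.462 -0.66   0.699]
button_top [([0.476, 0.038, 0.084], 0.63), ([0.41, 0.249, -0.001], 0.2)]
nest [([0.626, 0.072, 0.071], 0.66), ([0.56, 0.348, 0.002], 0.54)]
hole_start [([0.52, 0.048, 0.066], 0.58)]
hole_left [([0.522, 0.101, 0.066], 0.6)]
hole_right [([0.544, -0.002, 0.068], 0.55)]
glue_bottle [([0.554, -0.371, -0.002], 0.95), ([0.556, -0.237, 0.002], 0.81)]
oil_can [([0.56, 0.353, 0.002], 0.55)]
index_base [([0.623, 0.069, 0.003], 0.81)]
top [-0.226  0.087  1.371]
button_top [([0.473, 0.044, 0.082], 0.59)]
nest []
hole_start [([0.518, 0.051, 0.062], 0.57)]
hole_left [([0.528, 0.105, 0.069], 0.95), ([0.626, 0.075, 0.078], 0.73)]
hole_right [([0.539, 0.0, 0.067], 0.57)]
glue_bottle [([0.56, -0.239, -0.003], 0.95), ([0.552, -0.371, -0.006], 0.88), ([0.52, 0.05, 0.062], 0.31)]
oil_can [([0.563, 0.345, -0.002], 0.72)]
index_base [([0.625, 0.071, -0.002], 0.91), ([0.552, -0.372, -0.001], 0.37)]
0.9 [0.21638387 0.47831774 0.23132601] [-6.62275044e-01 -3.07099009e+00  2.10342021e-05] 0.0187
```

View pics/scene0.png

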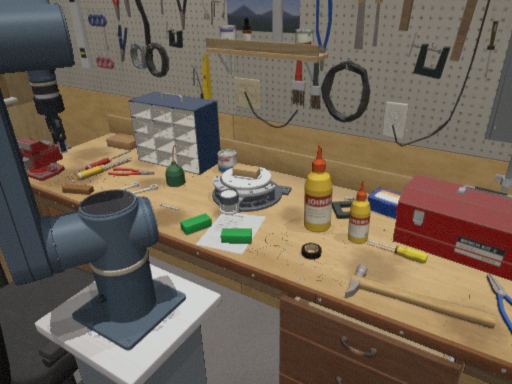

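View pics/top0.png

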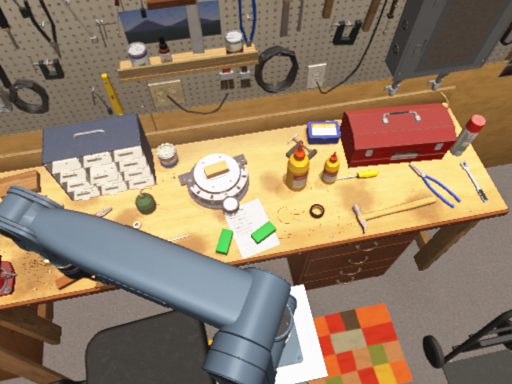

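Candidates for the button are the bright disc at scene (229,200), the white tin at (227,158), and the tape roll at (312,251). I choose the disc at (229,200), in front of the disc-and-sector assembly. Both glue bottles, large (318,190) and small (359,215), are on the right (-y), and the oil can (175,175) is on the left, so I turn towards -y. Next is a close crop to check the choice.

Run:
```python
import cv2
i=cv2.imread("pics/scene0.png")[150:250,180:310]; cv2.imwrite("pics/crop.png",cv2.resize(i,None,fx=6,fy=6,interpolation=cv2.INTER_CUBIC))
```

```text
(no output)
```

View pics/crop.png

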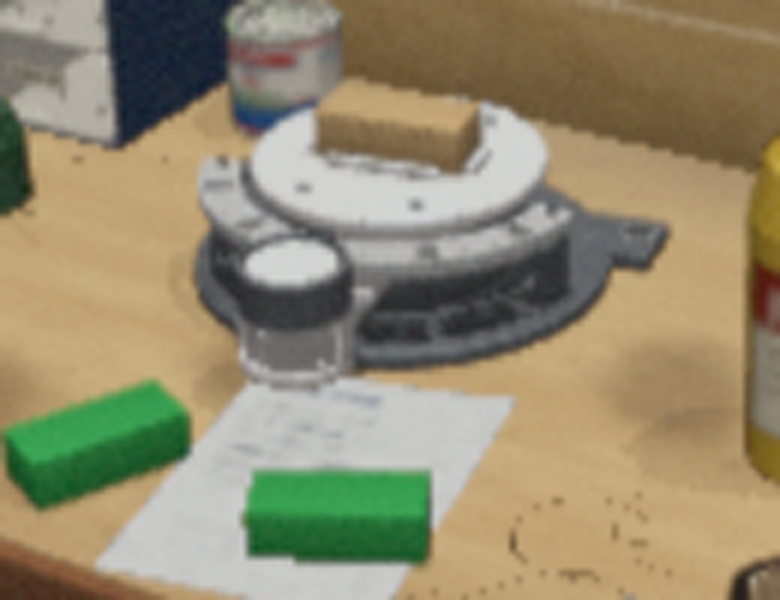

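The crop confirms it: a bright button top in a dark collar at crop (293,265), which is scene (229,194), in front of the sector. Shutting the fingers, turning the tool about z and reaching over.

Request:
arm_command(
  deltas="0 0 0 0 0 1;0 0 0 0 0 1;0 0 0 0 0 1;0 0 0 0 0 1;0 0 0 0 0 1;0 0 0 0 0 1;0 0 0 0 0 1;-1 0.2 0 0 0 0;-1 0.2 0 0 0 0;-1 0.2 0 0 0 0;-1 0.2 0 0 0 0;-1 0.2 0 0 0 0",
  fingers=1,
)

```text
clock: 1.9
ee_pos: [0.278, 0.396, 0.2314]
orientation: [1.675, 2.658, 0.0]
contact_force: [-0.1, -0.5, 0.1]
gripper_width: 0.0
grasp_force: 0.0
```

Request:
arm_command(
  deltas="-1 0.1 0 0 0 0;-1 0.1 0 0 0 0;-1 0.1 0 0 0 0;-1 0.1 0 0 0 0;-1 0.1 0 0 0 0;-1 0.1 0 0 0 0;-1 0.1 0 0 0 0;-1 0.1 0 0 0 0;-1 0.1 0 0 0 0;-1 0.1 0 0 0 0;-1 0.1 0 0 0 0;-1 0.1 0 0 0 0",
)

```text
clock: 2.9
ee_pos: [0.4032, 0.1897, 0.2314]
orientation: [1.675, 2.658, 0.0]
contact_force: [-0.1, 0.4, 0.1]
gripper_width: 0.0003
grasp_force: 0.0
```

Request:
arm_command(
  deltas="-1 0 0 0 0 0;-1 0 0 0 0 0;-1 0 0 0 0 0;-1 0 0 0 0 0;-1 0 0 0 0 0;-1 0 0.5 0 0 0;-1 0 0.8 0 0 0;-1 0 0.8 0 0 0;-0.25 0 0.8 0 0 0;0 0 0.8 0 0 0;0 0 0.8 0 0 0;0 0 0 0 0 0",
)

```text
clock: 3.9
ee_pos: [0.4715, 0.0415, 0.1376]
orientation: [-1.673, -2.652, 0.005]
contact_force: [-1.6, -0.0, -0.4]
gripper_width: -0.0003
grasp_force: 0.0
```

Run:
```python
from plant import env,eyes,spot_in,tip_of
import cv2,numpy as np
ims=[]
for c in ("scene","top"):
    d=eyes.get_image(c); im=d["image"][:,:,::-1].copy()
    for n in ("button_top","hole_start","hole_right"):
        print(c,n,[(np.round(r["at"],4).tolist(),round(r["conf"],2)) for r in tip_of(c,n)[:2]])
    y,x=(150,180) if c=="scene" else (140,165)
    ims.append(cv2.resize(im[y:y+90,x:x+100],None,fx=4,fy=4,interpolation=cv2.INTER_CUBIC))
cv2.imwrite("pics/a1.png",np.hstack(ims)); s=env.get_state(); print(s["ee_pos"],s["contact_force"])
```

```text
scene button_top [([0.4739, 0.0378, 0.0817], 0.56)]
scene hole_start [([0.5205, 0.0516, 0.0663], 0.91)]
scene hole_right [([0.5426, -0.0016, 0.0678], 0.8)]
top button_top []
top hole_start []
top hole_right []
[0.47469472 0.04181756 0.14259209] [-0.64118704 -0.12243445  0.27693929]
```

View pics/a1.png

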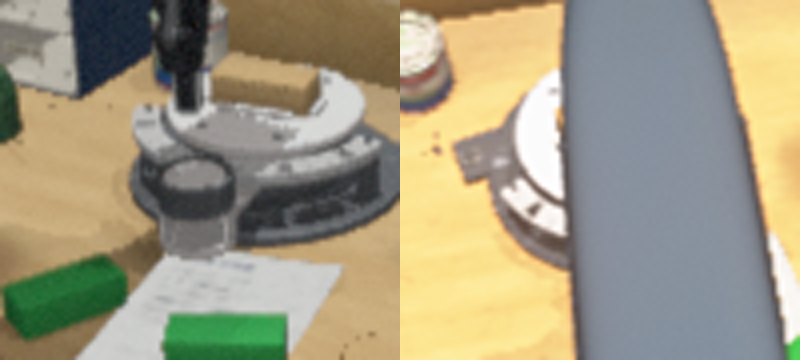

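The fingers (crop 188,95) hang above the button (195,180), and the gap around them inside the collar is enough. Descending.

Request:
arm_command(
  deltas="-0.1 0 0.7 0 0 0;0 0 0.7 0 0 0;0 0 0.7 0 0 0;0 0 0.5 0 0 0;0 0 0.2 0 0 0;0 0 0 0 0 0;0 0 0 0 0 0",
)

```text
clock: 4.88
ee_pos: [0.475, 0.0399, 0.0857]
orientation: [1.675, 2.657, 0.0]
contact_force: [-0.9, -0.1, 0.9]
gripper_width: 0.0002
grasp_force: 0.0
```

Request:
arm_command(
  deltas="0 0 0.2 0 0 0;0 0 0.2 0 0 0;0 0 0 0 0 0;0 0 0 0 0 0",
)

```text
clock: 5.22
ee_pos: [0.4758, 0.0399, 0.0783]
orientation: [1.674, 2.656, 0.002]
contact_force: [1.2, -0.4, 2.6]
gripper_width: -0.0001
grasp_force: 1.4
```

Request:
arm_command(
  deltas="0 0 0.2 0 0 0;0 0 0.2 0 0 0;0 0 0.1 0 0 0;0 0 0 0 0 0;0 0 0 0 0 0",
)

```text
clock: 5.63
ee_pos: [0.4759, 0.0399, 0.068]
orientation: [1.674, 2.656, 0.002]
contact_force: [1.2, 0.2, 5.9]
gripper_width: 0.0001
grasp_force: 2.7
```

Request:
arm_command(
  deltas="0 0 0.05 0 0 0;0 0 0.03 0 0 0;0 0 0 0 0 0;0 0 0 0 0 0",
)

```text
clock: 5.97
ee_pos: [0.4759, 0.0397, 0.0677]
orientation: [1.674, 2.655, 0.002]
contact_force: [-1.6, 0.8, 11.2]
gripper_width: 0.0
grasp_force: 5.6
```

The button is on its stop. Pushing round the first part of the arc.

Request:
arm_command(
  deltas="-0.15 -0.033 0 0 0 0;-0.15 -0.033 0 0 0 0;-0.3 -0.054 0 0 0 0;-0.3 -0.042 0 0 0 0;-0.3 -0.03 0 0 0 0;-0.3 -0.018 0 0 0 0;-0.3 -0.006 0 0 0 0;0 0 0 0 0 0;0 0 0 0 0 0",
)

```text
clock: 6.72
ee_pos: [0.4881, 0.0049, 0.0678]
orientation: [1.674, 2.654, 0.002]
contact_force: [0.0, -0.9, 10.4]
gripper_width: -0.0
grasp_force: 5.1
```

```bash
cat > look.py <<'E'
from plant import env,eyes,spot_in,tip_of
import cv2,numpy as np,sys
d=eyes.get_image("scene"); im=d["image"][:,:,::-1]
for n in ("button_top","hole_start","hole_right"):
    print(n,[(np.round(r["at"],4).tolist(),round(r["conf"],2)) for r in tip_of("scene",n)[:2]])
cv2.imwrite(sys.argv[1],cv2.resize(im[145:245,180:310],None,fx=6,fy=6,interpolation=cv2.INTER_CUBIC))
s=env.get_state(); print(s["clock"],s["ee_pos"],s["contact_force"])
E
python3 look.py pics/b1.png
```

```text
button_top [([0.4864, 0.0037, 0.0702], 0.37)]
hole_start [([0.5201, 0.052, 0.0666], 0.78)]
hole_right []
6.9167 [0.48800917 0.00511112 0.06777724] [-0.19160845 -0.06723079 10.26518026]
```

View pics/b1.png

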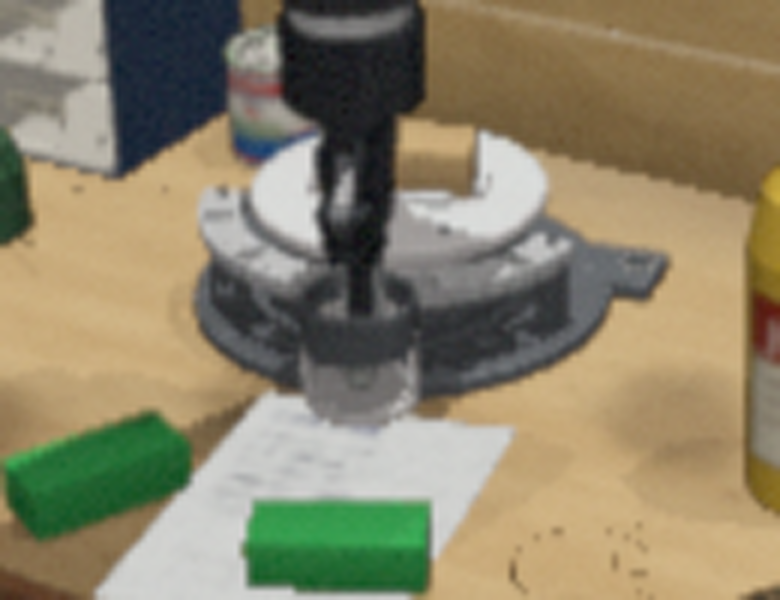

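The collar at crop (360,330) has swung right together with the finger, without slip, by about 0.24 rad. Continuing to about 0.51 rad and easing in.

Request:
arm_command(
  deltas="-0.3 0.007 0 0 0 0;-0.3 0.02 0 0 0 0;-0.3 0.03 0 0 0 0;-0.3 0.043 0 0 0 0;-0.3 0.055 0 0 0 0;-0.15 0.033 0 0 0 0;-0.15 0.033 0 0 0 0;-0.12 0.03 0 0 0 0;-0.1 0.026 0 0 0 0;0 0 0 0 0 0;0 0 0 0 0 0",
)

```text
clock: 7.83
ee_pos: [0.5105, -0.0289, 0.0678]
orientation: [1.673, 2.654, 0.002]
contact_force: [-0.8, -0.6, 11.0]
gripper_width: -0.0001
grasp_force: 5.0
```

```bash
python3 look.py pics/b2.png
```

```text
button_top [([0.5071, -0.0273, 0.0683], 0.46)]
hole_start [([0.5203, 0.0479, 0.0654], 0.66)]
hole_right [([0.5428, -0.0027, 0.0697], 0.7)]
8.0333 [ 0.51045129 -0.02886908  0.06780063] [0.31478154 0.19520466 9.28302301]
```

View pics/b2.png

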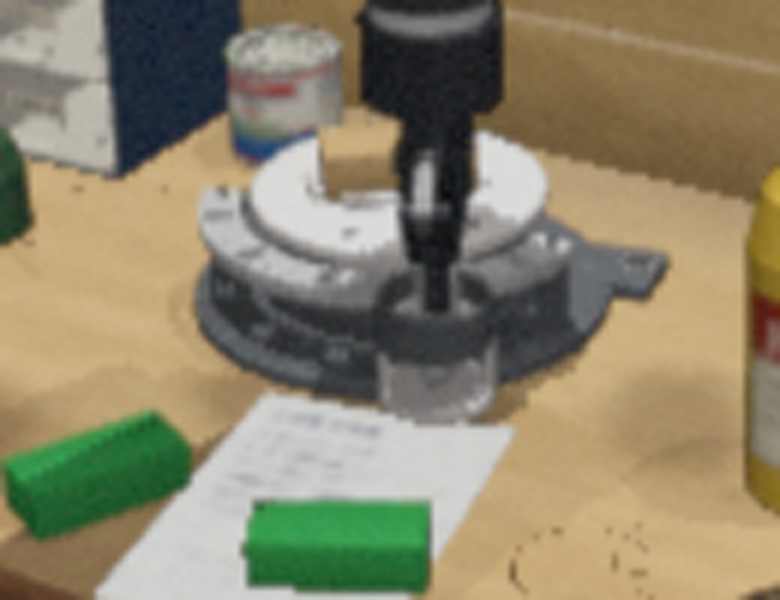

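The collar is now at crop (436,315) and the finger has moved 0.51 rad. Letting the button up slowly and watching how far it follows.

Request:
arm_command(
  deltas="0 0 -0.15 0 0 0;0 0 -0.15 0 0 0;0 0 -0.12 0 0 0;0 0 0 0 0 0;0 0 0 0 0 0;0 0 0 0 0 0",
)

```text
clock: 8.53
ee_pos: [0.5089, -0.0286, 0.0739]
orientation: [1.675, 2.658, -0.0]
contact_force: [2.4, -0.4, 2.4]
gripper_width: -0.0
grasp_force: 1.6
```

Request:
arm_command(
  deltas="0 0 -0.1 0 0 0;0 0 -0.1 0 0 0;0 0 0 0 0 0;0 0 0 0 0 0",
)

```text
clock: 8.87
ee_pos: [0.5084, -0.0287, 0.078]
orientation: [-1.675, -2.657, 0.002]
contact_force: [-0.7, -2.5, 2.3]
gripper_width: -0.0002
grasp_force: 1.5
```

The button still bears on the fingers at 78 mm, so it has sprung up and the pin is in. Retreating.

Request:
arm_command(
  deltas="0 0 -0.3 0 0 0;0 0 -0.8 0 0 0;0 0 -1 0 0 0;0 0 -1 0 0 0;0 0 -1 0 0 0;0 0 -1 0 0 0;0 0 -1 0 0 0;0.6 -1 0 0 0 0;0.6 -1 0 0 0 0;0.6 -1 0 0 0 0;0.6 -1 0 0 0 0;0.6 -1 0 0 0 0",
)

```text
clock: 9.87
ee_pos: [0.3906, -0.0168, 0.1992]
orientation: [-1.673, -2.655, 0.001]
contact_force: [-0.7, -0.1, 0.2]
gripper_width: -0.0002
grasp_force: 0.0
```

Request:
arm_command(
  deltas="1 0 0 0 0 0;1 0 0 0 0 0;1 0 0 0 0 0;1 0 0 0 0 0;1 0 0 0 0 0;1 0 0 0 0 0;1 0 0 0 0 0;1 0 0 0 0 0;0 0 0 0 0 0;0 0 0 0 0 0",
)

```text
clock: 10.7
ee_pos: [0.3226, 0.1274, 0.1996]
orientation: [-1.671, -2.659, 0.002]
contact_force: [-0.6, -0.1, 1.3]
gripper_width: -0.0002
grasp_force: 0.0
```

```bash
python3 look.py pics/b3.png; python3 -c "
from plant import tip_of
for n in ('offcut_pine','glue_bottle','oil_can'): print(n,[(r['at'],round(r['conf'],2)) for r in tip_of('scene',n)[:3]])"
```

```text
button_top [([0.5098, -0.0323, 0.0823], 0.4), ([0.5232, 0.0501, 0.0679], 0.4)]
hole_start [([0.5237, 0.0481, 0.0643], 0.88), ([0.5403, -0.4802, 0.0024], 0.3)]
hole_right [([0.5446, -0.0005, 0.0676], 0.9)]
10.9 [0.32372347 0.12626493 0.19981828] [0.45899766 0.4014689  0.85304098]
offcut_pine [([0.3555, 0.0873, 0.0016], 0.96), ([0.3631, -0.0622, 0.0021], 0.92), ([0.6257, 0.0725, 0.0754], 0.59)]
glue_bottle [([0.5511, -0.3725, -0.0024], 0.84), ([0.5591, -0.2329, -0.0011], 0.58)]
oil_can [([0.5581, 0.3492, 0.0009], 0.88)]
```

View pics/b3.png

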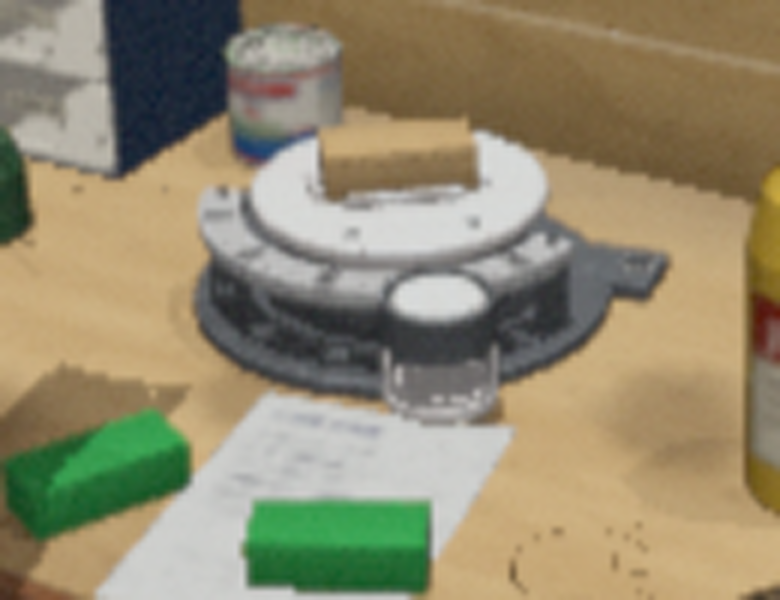

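The button at crop (440,297) stands up level with the collar rim, at the place expected for the right-hand hole. The block at (398,155) is still in its nest.

```bash
python3 -c "
from plant import job
print(job.sign_off())"
```

```text
the job is handed in; nothing more can be done
None
```

I turned the indexing table one hole towards the glue bottle (the robot's right) and let the button spring up; the last picture shows it locked there with the block still in its nest, and the job is handed in.

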